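# Press a sleeve down in the sprung ring cradle and hold it there

### The job

Lift the short sleeve out of the orange parts bin, set it upright in the blue ring of the sprung cradle, and press the sleeve down until the ring stands fully down at its stop. Finish while still gripping the sleeve and holding the ring pressed down at its stop (push on the sleeve only, not on the ring). Leave the plug gauge standing in the bin, and do not disturb the small carton.

Things in the scene. Friction and masses are not known exactly. Their poses are not given: they have to be found in the camera images.
- sleeve_mid (a point): centre (half-way up, on the axis) of the short cream-coloured sleeve: a round hollow tube, 47 mm outside diameter, 85 mm tall, about 0.1 kg, standing upright in the bin; its z axis runs along the tube. To leave room over the cradle ring, grip it across its outside in the upper half
- bin_floor (a point): the orange open parts bin, fixed to the trolley, 170 mm (its x) by 240 mm (its y), walls 40 mm high and 4 mm thick; this point is the centre of its inner floor, 5 mm above the trolley top. The sleeve stands on one end of its long (y) direction and the plug gauge on the other, about 100 mm apart
- gauge_mid (a point): centre (half-way up) of the steel plug gauge standing in the same bin: 38 mm wide foot, thin stem on top, 98 mm tall; must be left standing there
- ring_seat (a point): centre of the seat (inner floor) of the blue ring; moves with the ring, 61 mm above the trolley top at rest. Ring 54 mm wide inside; wall rises 16 mm above the seat, flaring to 62 mm inside at the mouth. Cradle fixed to the trolley: base 150 (its x) by 130 mm; two guide posts 47 mm from the axis along its y, 72 mm tall; scale plate 60 mm tall, 56 mm from the axis at its -x side
- cradle_ring (a joint): how far the blue ring is pressed down, in m: 0 at rest (up), 0.015 at its stop. A spring resists: about 4 N to start it moving, 11 N just at the stop; it rises again when let go
- reducer: cream-coloured stepped reducer, 97 mm diameter, 185 mm tall, fixed, standing behind the work; origin at the centre of its underside; an obstacle to keep clear of
- carton: small brown carton, 61 mm (its x) by 76 mm (its y), 42 mm high, loose, standing behind the work; origin at the centre of its underside; leave alone
Not all that is in view belongs to the job. What is shaped like the part that bears gauge_mid but turquoise is not meant. Leave any turquoise look-alike of the part that bears sleeve_mid alone.

How it is judged:
By the outcome, as a careful person would: the job done as asked, in the order asked, and still so for the second after the job is handed in, while the arm keeps its last pose, push and grip.
It also fails if it takes over 35 s, if anything falls off the work surface, if the arm or the gripper's body presses on something with over 40 N, if the wrist force passes 120 N, or if a joint passes its speed limit or range.

### The arm

A 6-joint arm with a two-finger parallel gripper is mounted at the origin on a cart in front of the work surface, level with it; the furniture and walls round the work are solid. World frame = base frame: x ahead of the robot, y to its left, z up, the work surface at z = 0. Lengths are in mm, angles in rad, forces in N, time in s.
With the tool pointing down it reaches from about 350 to 975 mm from the base axis. Payload 7.1 kg.
Tool frame: the origin (TCP) lies midway between the tips of the shut fingers; the grasp point (between the pads) lies 19 mm behind it; z points along the fingers, x is the direction in which the jaws open and shut, and the axes are right-handed (so a half turn about z gives the same grasp; the last joint's range is limited). The gripper opens to 88 mm and grips with 3 to 60 N. Pads are 20 mm wide; open, the fingers measure 115 mm over their backs; the gripper's body (75 mm by 178 mm) begins 61 mm behind the grasp point.
Start: joints at [1.14, 0.423, 1.63, -0, 1.089, -0.019], TCP at [250.13, 572.748, 222.675] pointing down, gripper open.
Joint ranges: [-3, 3], [-0.9, 2.11], [0.09, 2.58], [-1.31, 4.45], [0.11, 2.69], [-2.54, 2.54]. Speed limits (rad/s): [2.39, 2.39, 3.01, 3.14, 3.14, 3.14].

### API

Orientations are given as a rotation vector (axis times angle).
In Python, from workcell import telemetry, imaging, ticket gives the robot as it stands.
- The arm moves only by the tool jog_arm, never from a script. Its arguments are lists of equal length, an entry for each row: "travel": the shift along the world's x, y, z in units of 400 mm (1.0 is 400 mm), a list of three; "dr": the turn, a rotation vector about the world's x, y, z in units of 90 degrees (1.0 is 90 degrees), a list of three. In form: {"travel": [[tx, ty, tz], ...], "dr": [[wx, wy, wz], ...]}. A call has exactly 10 rows; each row is the pose to reach, as a shift and turn from the pose measured when the call began; what a row does not reach only later rows make up. A row lasts 1/10 s, in which the tool goes at most 50 mm and 8.59 degrees, less where a joint would pass 70% of its speed; a pose out of reach is approached as far as the arm can. A call with a number of a shift or a turn outside -1 to 1 is refused whole. A call with a gripper value outside its range is refused whole. "hand" is the opening, from -1 (shut) to 1 (fully open), set as the call begins (left out, the last holds). The fingers move at their own pace and stop on an object; the grip force is fixed at half the most. Time passes only in rows, so rows that repeat a pose let the fingers close, or fill a call up. It gives the time, the measured TCP pose, the force and the opening at its end, in the units of the state.
- telemetry.get_obs(): the state, without advancing time (a new reading comes with each control period).
- imaging.get_image(name): name is "side" or "top"; returns a dict with "pixels" (384x512x3 uint8, red, green, blue), "range_z" (384x512 float32, mm along the optical axis (not along the pixel's ray), 0 where there is no reading), "fx", "fy", "cx", "cy" (pixels), "extrinsics" (4x4, takes a point from world to camera coordinates). Camera axes: x right, y down, z forward; pixel columns grow to the right and rows downward; lengths in mm; the calibration is good to about 2 mm. A picture is of the moment at which its call begins.
- ticket.close_job(): hands the job in, once; it reports no verdict.
The state is a dict: "t": time; "qpos": joint angles; "qvel": joint speeds; "joint_torque": joint torques, N m; "ee_pos": TCP position; "orientation": TCP orientation; "ft_force": force on the tool from outside, world axes, zero at the start; "moment": the same for the moment, N m; "width": finger opening in mm.
Only numpy, scipy, OpenCV 4.12 (cv2) and the standard library are available. Lean on these libraries where they do the work, as an engineer would, in place of code of your own. Each camera call takes 0.05 s, during which the arm holds its last target. There are 200 camera calls.

## Working session

There is one attempt and no reset: what is moved stays moved. The work goes in short steps, Python scripts to look and compute and a tool call to move; the robot and the scene stay as the last step left them, time stands still between calls to the robot, and variables do not carry over. Pictures are saved under pics/ and viewed, about 8 in all and at most 12, crops included, and the job is handed in when it is done.

Besides the shell and the picture viewer there is one more tool, called after "Request:" in YAML: its name, and indented under it one key for each argument. jog_arm: Moves the arm, as the interface text tells. Its arguments: {"type":"object","properties":{"travel":{"type":"array"},"dr":{"type":"array"},"hand":{"type":"number"}},"required":["travel","dr"]}

```bash
mkdir -p pics
cat > h.py <<'E'
import numpy as np, cv2
from workcell import telemetry, imaging, ticket
def snap(n,fn):
    d=imaging.get_image(n); cv2.imwrite('pics/'+fn+'.png',cv2.resize(d['pixels'][:,:,::-1],None,fx=1.5,fy=1.5))
    np.savez('pics/'+fn+'.npz',**{k:d[k] for k in d}); return d
def cloud(d):
    z=d['range_z'].astype(float); v,u=np.mgrid[:z.shape[0],:z.shape[1]]
    P=np.stack([(u-d['cx'])/d['fx']*z,(v-d['cy'])/d['fy']*z,z],-1); T=np.array(d['extrinsics'])
    W=(P-T[:3,3])@T[:3,:3]; W[z==0]=np.nan; return W
E
python3 - <<'E'
from h import *
for n in('top','side'): snap(n,n+'1')
print(telemetry.get_obs())
E
```

```text
{'t': 0.1, 'qpos': array([ 1.14001411e+00,  4.23775144e-01,  1.63062290e+00,  2.16978962e-05,
        1.08862679e+00, -1.89669397e-02]), 'qvel': array([ 0.00074081, -0.00132122, -0.00308745,  0.00078696,  0.00016147,
        0.00026086]), 'joint_torque': array([ 4.04640823e-04, -5.45623863e+01, -2.74324912e+01,  6.44612010e-02,
        1.88595999e-02, -1.65442128e-05]), 'ee_pos': array([249.90523542, 572.29448118, 221.96908521]), 'orientation': array([ 2.62808643e+00,  1.71990736e+00, -1.92100424e-03]), 'ft_force': array([-0.39220637, -1.49994838,  0.52915734]), 'moment': array([-0.01692375,  0.03063401, -0.02706769]), 'width': 87.95994228568817}
```

View pics/top1.png

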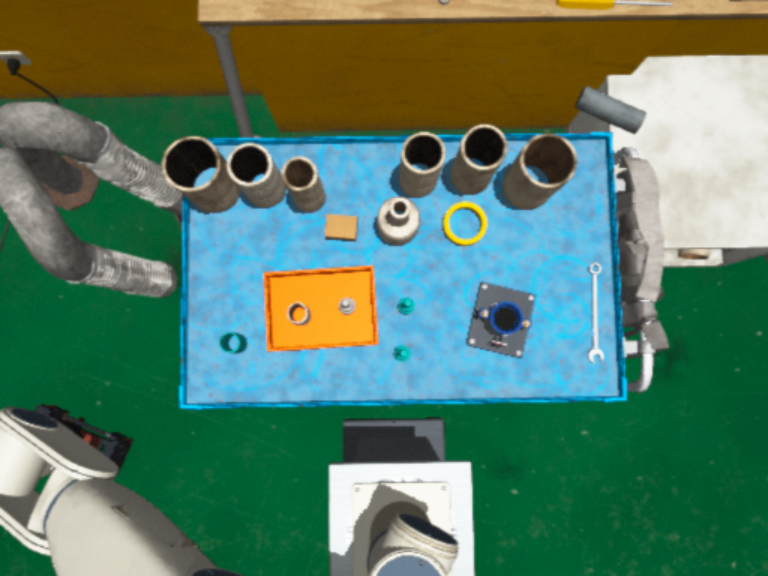

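View pics/side1.png

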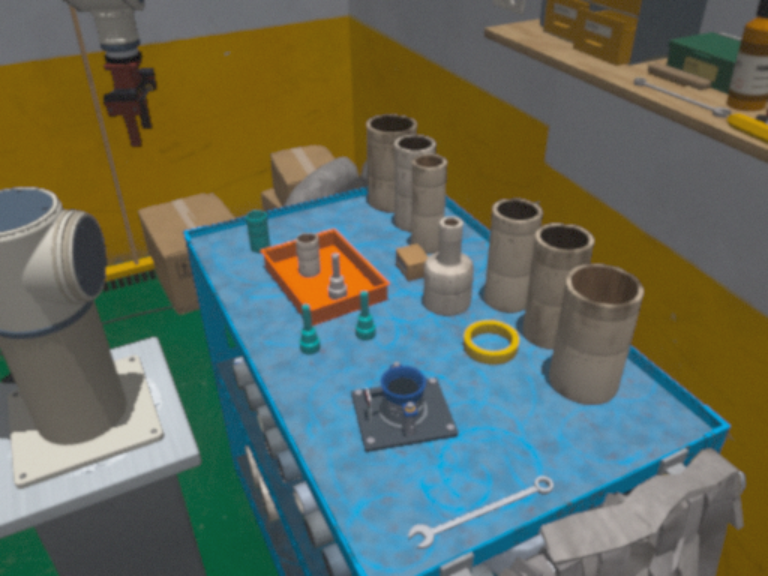

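The top view shows the sleeve at (299,313), the gauge at (347,306), the ring at (506,318), and its scale plate at about (498,343), in view pixels at 1.5x. Next I'll fit positions from the depth.

```bash
cat >> h.py <<'E'
def circ(P):
    A=np.c_[2*P[:,:2],np.ones(len(P))]; s=np.linalg.lstsq(A,(P[:,:2]**2).sum(1),rcond=None)[0]
    return s[:2],np.sqrt(s[2]+s[:2]@s[:2])
E
python3 - <<'E'
from h import *
for n in('top','side'):
    d=dict(np.load(f'pics/{n}1.npz')); W=cloud(d); T=d['extrinsics']
    print(n,'cam',-T[:3,:3].T@T[:3,3], d['fx'], 'table z',np.nanmedian(W[(abs(W[...,2])<15)][:,2]))
    def sel(u,v,r,z0,z1):
        u/=1.5;v/=1.5;r/=1.5
        S=W[int(v-r):int(v+r)+1,int(u-r):int(u+r)+1].reshape(-1,3)
        return S[(S[:,2]>z0)&(S[:,2]<z1)]
    pts={'top':dict(sl=(299,313,18),ga=(347,306,14),ri=(506,318,26)),'side':dict(sl=(308,255,24),ga=(338,275,26),ri=(404,390,32))}[n]
    for k,(u,v,r) in pts.items():
        for z0,z1 in ((84,98),(70,82),(40,70)):
            S=sel(u,v,r,z0,z1)
            if len(S)>4: print(k,z0,len(S),S.mean(0).round(1),S.min(0).round(1),S.max(0).round(1),[np.round(c,1) for c in circ(S)])
d=dict(np.load('pics/top1.npz'));p=d['pixels'][:,:,::-1]
a=cv2.resize(p[180:250,170:260],None,fx=8,fy=8,interpolation=2)[:,:,:]
b=cv2.resize(p[180:250,305:365],None,fx=8,fy=8,interpolation=2)
cv2.imwrite('pics/crop1.png',cv2.resize(np.hstack([a,b]),None,fx=.66,fy=.66))
W=cloud(d)
# bin, orange
hsv=cv2.cvtColor(p,cv2.COLOR_BGR2HSV);m=(hsv[...,0]<14)&(hsv[...,1]>200)&(W[...,2]>38)&(W[...,2]<60)
m[:, :170]=0;m[:,260:]=0;m[:170]=0;m[245:]=0
print('bin',cv2.minAreaRect(W[m][:,:2].astype(np.float32)), W[m][:,2].mean())
m=(hsv[...,2]<110)&(hsv[...,1]<90)&(W[...,2]>1)&(W[...,2]<25);m[:, :305]=0;m[:,365:]=0;m[:180]=0;m[245:]=0
print('base',cv2.minAreaRect(W[m][:,:2].astype(np.float32)),W[m][:,2].mean())
E
```

```text
top cam [ 383.72129563   36.85751201 1521.8601776 ] 442.88237936050484 table z 0.25498386225194425
sl 84 45 [485.3 218.7  88.5] [463.5 198.4  84.2] [509.2 238.   97.5] [array([485.6, 218.4]), np.float64(20.7)]
sl 70 13 [482.7 220.9  76.6] [463.8 196.5  71.9] [497.2 236.6  81.3] [array([484.6, 216.7]), np.float64(20.7)]
sl 40 35 [487.1 216.9  55.6] [464.3 196.3  41.8] [505.6 237.6  69.9] [array([485.3, 216.5]), np.float64(21.0)]
ga 40 37 [502.7 112.   47.2] [490.7 100.1  40.7] [517.9 127.1  69.6] [array([505.2, 113.9]), np.float64(11.7)]
ri 70 158 [ 469.  -237.1   75.4] [ 433.5 -283.4   70. ] [ 502.8 -189.6   82. ] [array([ 468.1, -236.3]), np.float64(33.2)]
ri 40 332 [ 464.6 -235.4   61.5] [ 411.3 -293.4   49.4] [ 496.8 -180.2   69.9] [array([ 457.5, -232.2]), np.float64(32.7)]
side cam [  96.75106801 -927.74694028  818.27247532] 453.61256143948447 table z 0.703954085382518
sl 84 60 [483.4 211.   87.8] [461.3 110.6  84.2] [507.2 238.4  96.1] [array([495.2, 182.3]), np.float64(43.4)]
sl 70 83 [484.  213.9  76.9] [460.9 192.8  70.3] [505.1 240.   81.9] [array([483.7, 215.4]), np.float6
[... 251 characters left out ...]
.3  75.8] [485.6 -19.7  70.1] [508.2 194.7  82. ] [array([212.7,  80.9]), np.float64(290.7)]
ga 40 163 [509.1 124.8  49. ] [469.8  43.3  40.1] [584.7 202.8  69.8] [array([528.2, 129.8]), np.float64(65.8)]
ri 70 281 [ 467.1 -237.    75.3] [ 431.  -287.8   70. ] [ 503.4 -186.3   80.4] [array([ 465.9, -239.7]), np.float64(34.0)]
ri 40 511 [ 461.6 -243.5   61.6] [ 408.5 -296.3   40.2] [ 495. -182.   70.] [array([ 458. , -245.4]), np.float64(31.6)]
bin ((497.4717102050781, 173.29818725585938), (171.57058715820312, 242.23248291015625), 2.895923376083374) 41.433631203282836
base ((469.9688415527344, -232.11912536621094), (121.68834686279297, 134.2496795654297), 75.03809356689453) 10.835110722981325
```

View pics/crop1.png

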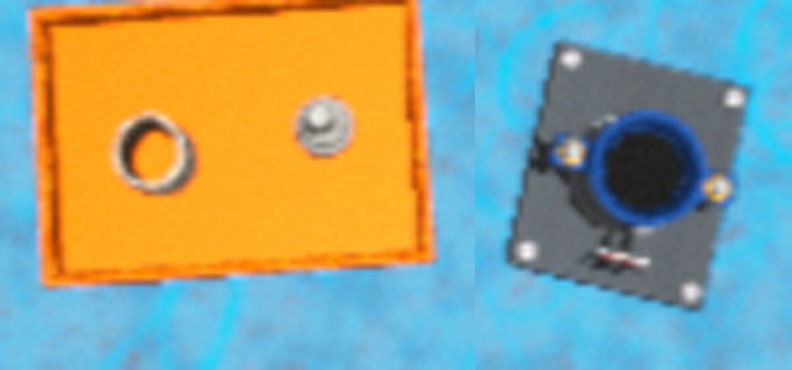

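Request:
jog_arm:
  travel:
    - [0.05, -0.08, 0]
    - [0.11, -0.17, -0.01]
    - [0.17, -0.26, -0.03]
    - [0.23, -0.35, -0.05]
    - [0.29, -0.44, -0.07]
    - [0.35, -0.53, -0.09]
    - [0.41, -0.62, -0.11]
    - [0.47, -0.71, -0.13]
    - [0.53, -0.8, -0.15]
    - [0.588, -0.888, -0.15]
  dr:
    - [0, 0, -0.07]
    - [0, 0, -0.15]
    - [0, 0, -0.23]
    - [0, 0, -0.31]
    - [0, 0, -0.39]
    - [0, 0, -0.47]
    - [0, 0, -0.55]
    - [0, 0, -0.63]
    - [0, 0, -0.7]
    - [0, 0, -0.738]
  hand: 1

```text
t: 1.1
ee_pos: [485.0, 215.1, 160.8]
orientation: [3.141, -0.007, -0.005]
ft_force: [-0.0, 1.0, 0.2]
width: 87.8
```

Run:
```python
from h import *
from scipy.spatial.transform import Rotation as R
o=telemetry.get_obs();print(o['t'],o['ee_pos'],R.from_rotvec(o['orientation']).as_matrix().round(3),o['qpos'])
def back(d,u,v,z):
    T=d['extrinsics'];r=T[:3,:3].T@np.array([(u-d['cx'])/d['fx'],(v-d['cy'])/d['fy'],1]);c=-T[:3,:3].T@T[:3,3]
    return (c+r*(z-c[2])/r[2]).round(1)
d=dict(np.load('pics/top1.npz'))
f=lambda x,y,x0:((x)/5.28+x0-.5+.5/5.28,y/5.28+180-.5)
print('posts mid',back(d,*f(643.5-475.2,169.5,305),72),'ring rim',back(d,*f(649-475.2,168,305),77))
print('sleeve top',back(d,*f(150,152,170),90))
for n in('top','side'):
    d=dict(np.load(f'pics/{n}1.npz'));W=cloud(d);h=cv2.cvtColor(d['pixels'],cv2.COLOR_RGB2HSV)
    m=(h[...,0]>105)&(h[...,0]<125)&(h[...,1]>150)&(h[...,2]<200)&(W[...,2]>72)&(W[...,2]<84)&(np.hypot(W[...,0]-468,W[...,1]+237)<45)
    P=W[m];print(n,m.sum(),P.min(0),P.max(0),circ(P),h[m][:,2].mean())
    ys,xs=np.nonzero(m);print('ellipse ctr',back(d,*cv2.minEnclosingCircle(np.c_[xs,ys].astype(np.float32))[0],77))
    print('camera tilt',d['extrinsics'][2,:3])
    snap(n,n+'2')
```

```text
1.1 [485.04813102 215.11206057 160.78704616] [[ 1.    -0.004 -0.003]
 [-0.004 -1.    -0.001]
 [-0.003  0.001 -1.   ]] [3.94672168e-01 3.72167021e-01 1.88277617e+00 7.11021976e-04
 8.90165189e-01 3.98452946e-01]
posts mid [ 467.9 -233.2   72. ] ring rim [ 468.5 -235.7   77. ]
sleeve top [485.  218.2  90. ]
top 113 [ 433.54245645 -270.43633895   72.02264262] [ 502.76097478 -200.70139035   81.97808906] (array([ 468.03479617, -235.63375246]), np.float64(32.22002321575206)) 149.76106194690266
ellipse ctr [ 467.7 -235.9   77. ]
camera tilt [ 0.10372479 -0.00536871 -0.99459155]
side 187 [ 431.09739552 -275.3894238    72.03024306] [ 499.32818313 -203.51108382   80.38470465] (array([ 465.3947909 , -239.66754168]), np.float64(32.18212247704254)) 127.3048128342246
ellipse ctr [ 465.  -240.6   77. ]
camera tilt [ 0.35540167  0.72634918 -0.58830819]
```

Request:
jog_arm:
  travel:
    - [0, 0.004, -0.03]
    - [0, 0.004, -0.07]
    - [0, 0.004, -0.11]
    - [0, 0.004, -0.15]
    - [0, 0.004, -0.19]
    - [0, 0.004, -0.22]
    - [0, 0.004, -0.245]
    - [0, 0.004, -0.265]
    - [0, 0.004, -0.275]
    - [0, 0.004, -0.275]
  dr:
    - [0, 0, 0]
    - [0, 0, 0]
    - [0, 0, 0]
    - [0, 0, 0]
    - [0, 0, 0]
    - [0, 0, 0]
    - [0, 0, 0]
    - [0, 0, 0]
    - [0, 0, 0]
    - [0, 0, 0]

```text
t: 2.2
ee_pos: [486.9, 215.2, 51.2]
orientation: [3.141, -0.01, -0.003]
ft_force: [-0.6, -0.1, -1.1]
width: 87.7
```

Run:
```python
from h import *
d=imaging.get_image('side')
W=cloud(d);T=d['extrinsics']
cv2.imwrite('pics/side3.png',cv2.resize(d['pixels'][120:220,150:280,::-1],None,fx=6,fy=6,interpolation=2))
```

```text
(no output)
```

View pics/side3.png

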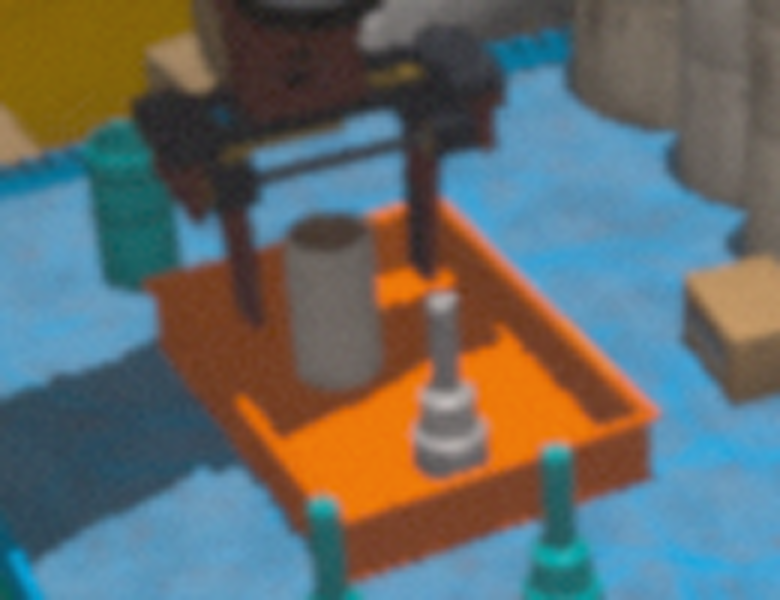

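The fingers straddle the sleeve: tips at (252,322) and (425,272), with their midpoint on the sleeve axis at (335,297). The gauge is clear, so I'll close the fingers.

Request:
jog_arm:
  travel:
    - [-0.004, 0.003, 0]
    - [-0.004, 0.003, 0]
    - [-0.004, 0.003, 0]
    - [-0.004, 0.003, 0]
    - [-0.004, 0.003, 0]
    - [-0.004, 0.003, 0]
    - [-0.004, 0.003, 0]
    - [-0.004, 0.003, 0]
    - [-0.004, 0.003, 0]
    - [-0.004, 0.003, 0]
  dr:
    - [0, 0, 0]
    - [0, 0, 0]
    - [0, 0, 0]
    - [0, 0, 0]
    - [0, 0, 0]
    - [0, 0, 0]
    - [0, 0, 0]
    - [0, 0, 0]
    - [0, 0, 0]
    - [0, 0, 0]
  hand: -1

```text
t: 3.25
ee_pos: [485.7, 216.5, 51.7]
orientation: [3.141, -0.01, -0.002]
ft_force: [-0.8, 1.0, 1.5]
width: 46.4
```

Request:
jog_arm:
  travel:
    - [0, 0, 0.01]
    - [0, 0, 0.04]
    - [0, 0, 0.08]
    - [0, 0, 0.12]
    - [0, 0, 0.16]
    - [0, 0, 0.2]
    - [0, 0, 0.24]
    - [0, 0, 0.28]
    - [0, 0, 0.31]
    - [0, 0, 0.32]
  dr:
    - [0, 0, 0]
    - [0, 0, 0]
    - [0, 0, 0]
    - [0, 0, 0]
    - [0, 0, 0]
    - [0, 0, 0]
    - [0, 0, 0]
    - [0, 0, 0]
    - [0, 0, 0]
    - [0, 0, 0]

```text
t: 4.25
ee_pos: [486.3, 216.8, 181.4]
orientation: [-3.141, 0.01, -0.002]
ft_force: [-0.3, -0.2, -1.7]
width: 46.0
```

Request:
jog_arm:
  travel:
    - [0, -0.03, 0]
    - [0, -0.08, 0]
    - [0, -0.14, 0]
    - [0, -0.21, 0]
    - [0, -0.28, 0]
    - [0, -0.36, 0]
    - [0, -0.43, 0]
    - [0, -0.5, 0]
    - [0, -0.58, 0]
    - [0, -0.65, 0]
  dr:
    - [0, 0, 0]
    - [0, 0, 0]
    - [0, 0, 0]
    - [0, 0, 0]
    - [0, 0, 0]
    - [0, 0, 0]
    - [0, 0, 0]
    - [0, 0, 0]
    - [0, 0, 0]
    - [0, 0, 0]

```text
t: 5.25
ee_pos: [485.2, -45.2, 180.7]
orientation: [-3.141, 0.01, 0.001]
ft_force: [-0.1, 0.1, -1.8]
width: 46.4
```

Request:
jog_arm:
  travel:
    - [-0.01, -0.07, 0]
    - [-0.015, -0.14, 0]
    - [-0.02, -0.21, 0]
    - [-0.03, -0.28, 0]
    - [-0.035, -0.34, 0]
    - [-0.04, -0.39, 0]
    - [-0.045, -0.43, 0]
    - [-0.045, -0.46, 0]
    - [-0.045, -0.48, 0]
    - [-0.045, -0.48, 0]
  dr:
    - [0, 0, 0]
    - [0, 0, 0]
    - [0, 0, 0]
    - [0, 0, 0]
    - [0, 0, 0]
    - [0, 0, 0]
    - [0, 0, 0]
    - [0, 0, 0]
    - [0, 0, 0]
    - [0, 0, 0]

```text
t: 6.25
ee_pos: [467.2, -237.8, 180.6]
orientation: [-3.141, 0.011, 0.001]
ft_force: [0.7, 0.0, -0.4]
width: 46.5
```

Run:
```python
from h import *
d=snap('side','side4'); t=snap('top','top4')
for q,n in((d,'side'),(t,'top')):
    T=q['extrinsics']
    for p in ((467,-237.5,77),(467,-237.5,61)):
        c=T[:3,:3]@p+T[:3,3]; print(n,p,c[:2]/c[2]*[q['fx'],q['fy']]+[q['cx'],q['cy']])
a=cv2.resize(d['pixels'][180:310,210:330,::-1],None,fx=4.6,fy=4.6,interpolation=2)
cv2.imwrite('pics/crop4.png',a)
o=telemetry.get_obs();print(o['ee_pos'],o['orientation'],o['width'])
```

```text
side (467, -237.5, 77) [268.63712327 253.41729173]
side (467, -237.5, 61) [268.61364186 258.34585571]
top (467, -237.5, 77) [338.06449705 211.77642245]
top (467, -237.5, 61) [337.15589647 212.07046083]
[ 467.05404995 -236.79124508  180.54907044] [-3.14099695e+00  1.01286477e-02  1.25690578e-03] 46.630639767886706
```

View pics/crop4.png

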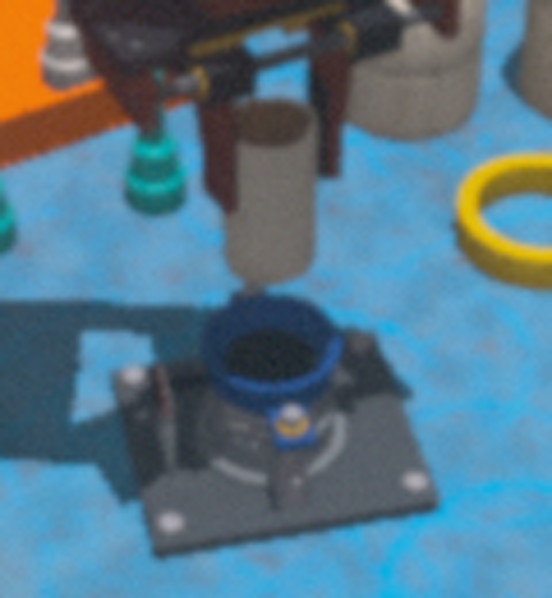

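Run:
```python
from h import *
from scipy.optimize import least_squares
def fit(f,c,z0,z1):
    W=cloud(dict(np.load(f))).reshape(-1,3);k=(W[:,2]>z0)&(W[:,2]<z1)&(np.hypot(W[:,0]-c[0],W[:,1]-c[1])<30);P=W[k]
    # known radius 23.5, outer points only (camera-facing half)
    s=np.array([-.44,-.9]);P=P[((P[:,:2]-c)@s)>3]
    r=least_squares(lambda x:np.hypot(P[:,0]-x[0],P[:,1]-x[1])-23.5,c,loss='soft_l1');print(f,len(P),r.x.round(2),np.abs(r.fun).mean())
fit('pics/side1.npz',(484,215),15,85)
fit('pics/side4.npz',(467,-237),137,157)
```

```text
pics/side1.npz 276 [484.14 218.68] 1.6338782504596867
pics/side4.npz 134 [ 465.9  -235.41] 1.0396311279772115
```

Request:
jog_arm:
  travel:
    - [0, 0, -0.02]
    - [0, 0, -0.045]
    - [0, 0, -0.07]
    - [0, 0, -0.095]
    - [0, 0, -0.115]
    - [0, 0, -0.13]
    - [0, 0, -0.14]
    - [0, 0, -0.147]
    - [0, 0, -0.15]
    - [0, 0, -0.15]
  dr:
    - [0, 0, 0]
    - [0, 0, 0]
    - [0, 0, 0]
    - [0, 0, 0]
    - [0, 0, 0]
    - [0, 0, 0]
    - [0, 0, 0]
    - [0, 0, 0]
    - [0, 0, 0]
    - [0, 0, 0]

```text
t: 7.35
ee_pos: [467.1, -236.9, 120.6]
orientation: [-3.141, 0.01, 0.001]
ft_force: [-0.4, -0.6, -1.1]
width: 46.3
```

Run:
```python
from h import *
d=snap('side','side5')
cv2.imwrite('pics/crop5.png',cv2.resize(d['pixels'][190:310,215:325,::-1],None,fx=5,fy=5,interpolation=2))
```

```text
(no output)
```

View pics/crop5.png

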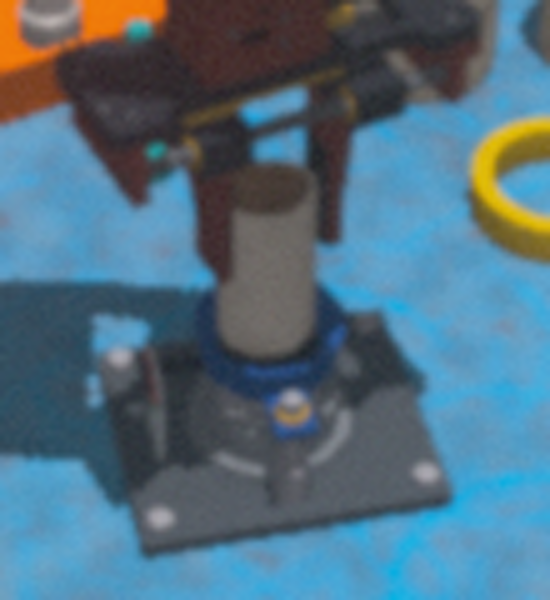

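The sleeve's bottom edge is in the mouth: sleeve columns 217–317, ring 194–346, so it's about 2 mm off. I'll correct slightly and lower it to contact.

Request:
jog_arm:
  travel:
    - [0.0025, -0.004, 0]
    - [0.0025, -0.004, -0.005]
    - [0.0025, -0.004, -0.01]
    - [0.0025, -0.004, -0.015]
    - [0.0025, -0.004, -0.02]
    - [0.0025, -0.004, -0.025]
    - [0.0025, -0.004, -0.03]
    - [0.0025, -0.004, -0.035]
    - [0.0025, -0.004, -0.038]
    - [0.0025, -0.004, -0.038]
  dr:
    - [0, 0, 0]
    - [0, 0, 0]
    - [0, 0, 0]
    - [0, 0, 0]
    - [0, 0, 0]
    - [0, 0, 0]
    - [0, 0, 0]
    - [0, 0, 0]
    - [0, 0, 0]
    - [0, 0, 0]

```text
t: 8.4
ee_pos: [468.2, -238.5, 105.7]
orientation: [-3.141, 0.01, 0.001]
ft_force: [-0.5, 1.4, 4.1]
width: 46.1
```

Request:
jog_arm:
  travel:
    - [0, 0, -0.003]
    - [0, 0, -0.006]
    - [0, 0, -0.009]
    - [0, 0, -0.012]
    - [0, 0, -0.015]
    - [0, 0, -0.018]
    - [0, 0, -0.021]
    - [0, 0, -0.024]
    - [0, 0, -0.025]
    - [0, 0, -0.025]
  dr:
    - [0, 0, 0]
    - [0, 0, 0]
    - [0, 0, 0]
    - [0, 0, 0]
    - [0, 0, 0]
    - [0, 0, 0]
    - [0, 0, 0]
    - [0, 0, 0]
    - [0, 0, 0]
    - [0, 0, 0]

```text
t: 9.4
ee_pos: [468.3, -238.6, 96.1]
orientation: [-3.141, 0.01, 0.001]
ft_force: [-3.4, 1.0, 9.5]
width: 46.4
```

Request:
jog_arm:
  travel:
    - [0, 0, -0.002]
    - [0, 0, -0.004]
    - [0, 0, -0.006]
    - [0, 0, -0.008]
    - [0, 0, -0.01]
    - [0, 0, -0.012]
    - [0, 0, -0.012]
    - [0, 0, -0.012]
    - [0, 0, -0.012]
    - [0, 0, -0.012]
  dr:
    - [0, 0, 0]
    - [0, 0, 0]
    - [0, 0, 0]
    - [0, 0, 0]
    - [0, 0, 0]
    - [0, 0, 0]
    - [0, 0, 0]
    - [0, 0, 0]
    - [0, 0, 0]
    - [0, 0, 0]

```text
t: 10.4
ee_pos: [468.4, -238.7, 93.3]
orientation: [3.141, -0.01, 0.0]
ft_force: [-7.2, 3.9, 26.4]
width: 46.6
```

Run:
```python
from h import *
d=snap('side','side6')
cv2.imwrite('pics/crop6.png',cv2.resize(d['pixels'][190:310,215:325,::-1],None,fx=5,fy=5,interpolation=2))
for f in('side1','side6'):
    q=dict(np.load(f'pics/{f}.npz'));W=cloud(q);h=cv2.cvtColor(q['pixels'],cv2.COLOR_RGB2HSV)
    m=(h[...,0]>105)&(h[...,0]<125)&(h[...,1]>150)&(h[...,2]<200)&(W[...,2]>45)&(W[...,2]<90)&(np.hypot(W[...,0]-468,W[...,1]+237)<38)
    print(f,m.sum(),np.percentile(W[m][:,2],[50,80,90,95,98]).round(1))
for i in range(3):
    imaging.get_image('top');o=telemetry.get_obs();print(o['t'],o['ee_pos'].round(2),o['ft_force'].round(1),o['moment'].round(2),o['width'])
```

```text
side1 297 [73.9 77.  77.9 78.4 79.1]
side6 42 [54.3 61.5 62.5 62.9 63.4]
10.5 [ 468.37 -238.74   93.27] [-7.5  2.7 26. ] [ 0.55  1.77 -0.02] 46.28608829938751
10.55 [ 468.35 -238.7    93.25] [-6.6  2.6 25.3] [ 0.51  1.76 -0.02] 46.467298468279665
10.6 [ 468.38 -238.73   93.26] [-7.9  2.5 26.6] [ 0.56  1.74 -0.03] 46.13134690644608
```

View pics/crop6.png

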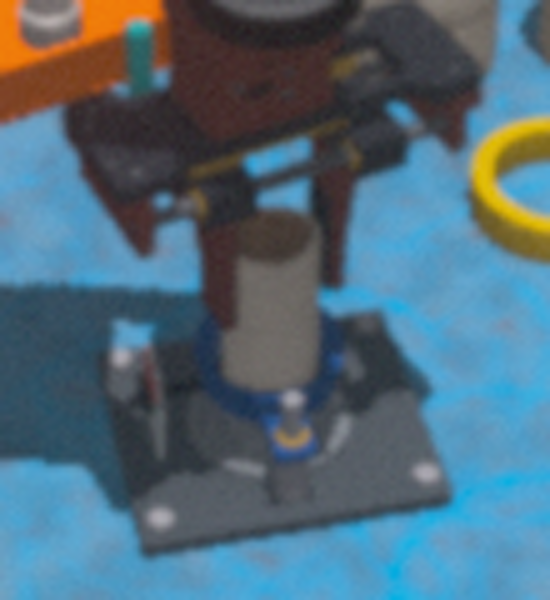

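The ring has dropped (rim about 78 → 62.5 mm, i.e. 15 mm) and the sleeve stands upright in it. The force is steady at 26 N, well above the 11 N needed at the stop, so I'm handing in.

```bash
python3 -c "
from h import *
print(ticket.close_job())"
```

```text
the job is handed in; nothing more can be done
None
```

I gripped the sleeve in its upper half, lifted it from the bin, set it upright in the blue ring and pressed it down. I handed the job in at about 10.6 s, still gripping and pushing.

**Last checks:**
- **Ring at its stop:** the rim depth fell from about 78 mm to 62.5 mm, which matches the 15 mm travel. The upward force held steady at about 26 N, against 11 N needed at the stop.
- **Grip:** the opening was 46 mm, and the sleeve looked upright in the last picture.

**What disagreed or was not checked:**
- The two cameras differed by about 3–4 mm on the ring's position. I trimmed by 1–1.5 mm at the mouth.
- A side force of about 8 N remained at the end, so the sleeve is probably slightly off centre in the ring.
- I did not take a separate last look at the plug gauge and carton. The arm stayed clear of both.

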